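# Load a petal specimen under the viewer's spring clip

## Robot

A 6-joint arm with a two-finger parallel gripper is mounted at the origin on the work surface. World frame = base frame: x ahead of the robot, y to its left, z up, the work surface at z = 0. Lengths are in m, angles in rad, forces in N, time in s.
With the tool pointing down it reaches from about 0.35 to 0.725 m from the base axis. Payload 6 kg.
Tool frame: the origin (TCP) lies between the finger pads; the fingertips stand 11 mm ahead of it and the grasp point (between the pads) lies 8 mm behind it (ctrl.tip_reach is the distance from the TCP to the fingertips, in m); z points along the fingers, y is the direction in which the jaws open and shut (so a half turn about z gives the same grasp; the last joint's range is limited). The gripper opens to 85 mm and grips with 20 to 120 N. Pads are 22 mm wide; open, the fingers measure 114 mm over their backs; the gripper's body (76 mm by 85 mm) begins 54 mm behind the grasp point. The pads swing forward as they close: fully open they stand 13 mm farther back than shut.
Start: joints at [-0.797, 0.04, 0.085, 0, -1.615, -0.334], TCP at [0.255, -0.543, 0.242] pointing down, gripper open.
Joint ranges: [-2.56, 2.56], [-1.29, 2.01], [-1.08, 1.49], [-3.29, 1.98], [-2.81, -0.18], [-2.99, 2.99]. Speed limits (rad/s): [2.57, 2.57, 3.01, 3.14, 3.14, 3.14].

## Interface

Orientations are given as a unit quaternion [w, x, y, z].
In Python, from rig import ctrl, cams gives the robot as it stands.
- The arm moves only by the tool arm_command, never from a script. Its argument "steps" is a list that holds one entry, the list of rows, each a list of 7 numbers: the turn, a rotation vector about the tool's x, y, z in rad, then the shift along the tool's x, y, z in cm, then the opening, from 0 (shut) to 1 (fully open). In form: [[[rx, ry, rz, x, y, z, hand], ...]]. A call has 1 to 12 rows; each row shifts and turns the pose as measured when the row begins, along the tool's axes as they then stand; what a row does not reach is not made up. A row lasts 1/12 s, in which the tool goes at most 41.7 mm and 7.16 degrees, less where a joint would pass 70% of its speed; a pose out of reach is approached as far as the arm can. A call with a gripper value outside its range is refused whole. The fingers move at their own pace and stop on an object; the grip force is fixed at half the most. Time passes only in rows, so rows that do not move let the fingers close. It gives the time, the measured TCP pose, the force and the opening at its end, in the units of the state.
- ctrl.state(): the state, without advancing time (a new reading comes with each control period).
- cams.grab_frame(name): name is "scene" or "top" or "wrist"; returns a dict with "frame" (420x560x3 uint8, blue, green, red), "fx", "fy", "cx", "cy" (pixels), "R" (3x3) and "t" (3): a world point X has camera coordinates R X + t; the wrist camera has in their place "tool_from_camera" (4x4, takes a point from camera to tool coordinates, whose origin is the TCP and whose axes are the flange's). Camera axes: x right, y down, z forward; pixel columns grow to the right and rows downward; lengths in m; the calibration is good to about 2 mm. A picture is of the moment at which its call begins: read the wrist's pose just before it. There is no depth.
- ctrl.job_done(): hands the job in, once; it reports no verdict.
The state is a dict: "time_s": time; "q": joint angles; "dq": joint speeds; "tau": joint torques, N m; "tcp_pos": TCP position; "eef_rot": TCP orientation; "wrist_force": force on the tool from outside, world axes, zero at the start; "ft_torque": the same for the moment, N m; "gripper_width": finger opening in m.
Only numpy, scipy, OpenCV 4.12 (cv2) and the standard library are available. Lean on these libraries where they do the work, as an engineer would, in place of code of your own. Each camera call takes 0.05 s, during which the arm holds its last target.

## Task

Load the flat specimen holder into the viewer: press the spring clip's paddle down with one fingertip and, while keeping it held down, push the holder along its channel beneath the clip's raised foot with the other fingertip until it is fully home against the end stop. Then let the clip come down on the holder and move clear. Push only: the holder is not to be picked up, and leave the jars, vials and loose cap where they stand.

Things in the scene. Friction and masses are not known exactly. Their poses are not given: they have to be found in the camera images.
- viewer: Grey desktop specimen viewer, 260 x 208 mm, fixed. Origin at table level under the centre of the fully loaded holder; x runs along the loading channel towards the end stop, y to the left, z up. Near end at x = -155 mm. Channel floor 24 mm above the table; low ledge (10 mm high) left of the clip shaft, y 42 to 103 mm; deck (12 mm high) right of the channel, y -44 to -104 mm.
- channel (a point): Point on the channel floor where the loaded holder's centre belongs; axes as the viewer's. Channel 55 mm wide between guide rails 6 mm wide, 4.5 mm high (x -140 to +38 mm). The end stop's face is at x = +38.5 mm, 12 mm high, with a 22 mm high black housing behind it. Clip shaft bearings stand at y = +39 mm, 15 mm above the floor.
- holder: White flat specimen holder with purple petals on top, 76 (x) x 51 (y) x 6 mm thick, about 50 g, lying loose on the channel floor short of the clip's foot, square to the channel. Origin at the centre of its underside, z up, x along the viewer's x. Home = far edge against the end stop, its origin then at viewer x = 0, y = 0.
- clip (a joint): Steel spring clip rocking on a shaft along viewer x, at y = +38 mm, 13 mm above the channel floor. Rad: 0 closed (foot blocks the channel), 0.45 fully pressed. Paddle (left) down lifts the foot (right) about 4 mm per 0.1 rad: clear of the holder above 0.15, resting on a loaded holder at about 0.12. Sprung shut: 2.5 N mid-paddle starts it, 5 N holds it at 0.3.
- paddle (a point): Centre of the top of the clip's paddle, a smooth flat plate 112 mm (viewer x -137 to -25) by 40 mm (y +48 to +88), left of the channel. Closed, its centre is 11 mm above the channel floor, rising outwards 0.18 rad. Pressed mid-width to 2-3 mm above the channel floor (a height where another fingertip meets the holder's near edge) the joint reads about 0.3. A finger can slide along it.
- foot (a point): Underside of the clip's foot, a block 10 mm (x) x 8 mm (y) hanging from the clip's arm over mid-channel at viewer x = +20, y = -2 mm; 1 mm above the channel floor when closed.
- jar_a: Glass jar with a blue screw cap, 56 mm across, 85 mm tall; a bystander. Origin at the centre of its underside, z up.
- jar_b: Smaller glass jar with a blue screw cap, 48 mm across, 70 mm tall; a bystander. Origin at the centre of its underside, z up.
- vial_a: Small glass vial with a black cap, 25 mm across, 48 mm tall, standing on the viewer's right-hand deck (12 mm high, right of the channel); a bystander. Origin at the centre of its underside, z up.
- vial_b: Small glass vial with a black cap, 25 mm across, 48 mm tall, on the table beyond the viewer; a bystander. Origin at the centre of its underside, z up.
- vial_c: Small glass vial with a black cap, 25 mm across, 48 mm tall, on the table beside the viewer; a bystander. Origin at the centre of its underside, z up.
- loose_cap: Blue screw cap lying open side up on the table left of the viewer, 52 mm across, 18 mm tall; a bystander. Origin at the centre of its underside, z up.
- tray: Shallow steel tray 170 x 230 x 25 mm on the right of the table, fixed; a bystander. Origin at the centre of its underside.
There are look-alikes about, which are no part of the job. There is more than one size of the holder; the one meant has the size given above.

How it is judged:
On the way, in this order (a step that is already met when the one before it is completed fails the run):
1. a fingertip presses the clip open while the holder is still outside it (value of joint clip above 0.16 rad and contact force between the fingers and clip above 0.5 N and x of holder in the frame of viewer below -0.025 m), for 0.1 s.
2. with the clip still held down, the holder is pushed home against the end stop (x of holder in the frame of viewer above -0.003 m and value of joint clip above 0.14 rad and contact force between the fingers and clip above 0.5 N), for 0.1 s.
At the end, for the whole second after the job is handed in: The holder lies flat on the channel floor within 4 mm of fully home, at rest, with the released clip's foot pressing on its top (clip joint 0.08 to 0.16 rad) (x of holder in the frame of viewer between -0.004 and 0.003 m and z of holder in the frame of viewer between 0.022 and 0.026 m and value of joint clip between 0.08 and 0.16 rad and contact force between clip and holder above 0.8 N and linear speed of holder below 0.01 m/s); the robot touches nothing.
It fails at once if the holder is lifted or tipped out of its channel (z of holder in the frame of viewer above 0.03 m or angle between holder's own z axis and vertical above 0.12 rad).
It fails at once if the clip is let down onto the holder before the holder is home (x of holder in the frame of viewer between -0.02 and -0.005 m and value of joint clip below 0.16 rad and contact force between clip and holder above 1 N).
It fails at once if a jar, vial or the loose cap is shoved, lifted or knocked over (distance of any of jar_a, jar_b, vial_a, vial_b, vial_c, loose_cap from where it was at the start of the episode above 0.025 m or angle between any of jar_a, jar_b, vial_a, vial_b, vial_c, loose_cap's own z axis and vertical above 0.4 rad).
It also fails if it takes over 38 s, if anything falls off the work surface, if the arm or the gripper's body presses on something with over 40 N, if the wrist force passes 120 N, or if a joint passes its speed limit or range.

## Working session

There is one attempt and no reset: what is moved stays moved. The work goes in short steps, Python scripts to look and compute and a tool call to move; the robot and the scene stay as the last step left them, time stands still between calls to the robot, and variables do not carry over. Pictures are saved under pics/ and viewed, and the job is handed in when it is done.

Besides the shell and the picture viewer there is one more tool, called as name([rows], argument=value, ...), one row to a line, values as JSON. arm_command: Moves the arm, as the interface text tells. Its arguments: {"type":"object","properties":{"steps":{"type":"array","items":{"type":"array","items":{"type":"array","items":{"type":"number"}}}}},"required":["steps"]}

```bash
mkdir -p pics; ls; python3 - <<'E'
from rig import ctrl,cams
import cv2,numpy as np
print(ctrl.state(), ctrl.tip_reach)
for n in ["scene","top","wrist"]:
    f=cams.grab_frame(n); cv2.imwrite(f"pics/{n}0.png",f["frame"])
    print(n,{k:np.round(v,4).tolist() for k,v in f.items() if k!="frame"})
E
```

```text
pics
{'time_s': 0.0, 'q': array([-7.97272142e-01,  4.08346350e-02,  8.37706796e-02, -4.74149988e-04,
       -1.61549988e+00, -3.33685514e-01]), 'dq': array([-1.57678709e-03, -4.17993163e-05, -7.89948328e-04,  2.64392547e-04,
       -1.97025868e-05,  6.21615373e-04]), 'tau': array([ 6.68085977e-04, -3.68203568e+01,  3.47414231e+01,  6.93204135e+00,
       -5.35963118e-03,  2.04821060e-05]), 'tcp_pos': array([ 0.25540785, -0.54257105,  0.24124178]), 'eef_rot': array([-2.63168156e-04, -2.18160946e-01,  9.75912375e-01,  8.76274322e-04]), 'wrist_force': array([ 0.39217408, -0.21393398,  0.16303808]), 'ft_torque': array([-0.01135425,  0.02569223, -0.04078425]), 'gripper_width': 0.08532351786682975} 0.011
scene {'fx': 481.5718, 'fy': 481.5718, 'cx': 286.3484, 'cy': 202.6171, 'R': [[0.2681, 0.9634, 0.0071], [0.5329, -0.1422, -0.8341], [-0.8026, 0.2275, -0.5515]], 't': [-0.0406, -0.2508, 1.6229]}
top {'fx': 379.5624, 'fy': 379.5624, 'cx': 278.8826, 'cy': 211.2734, 'R': [[-0.0006, -0.9996, -0.0272], [-0.9956, 0.0032, -0.0939], [0.0939, 0.027, -0.9952]], 't': [-0.102, 0.5336, 0.8724]}
wrist {'fx': 302.2761, 'fy': 302.2761, 'cx': 282.079, 'cy': 212.2997, 'tool_from_camera': [[0.0006, -0.9539, -0.3001, 0.0771], [1.0, 0.0003, 0.0008, -0.0011], [-0.0007, -0.3001, 0.9539, -0.1316], [0.0, 0.0, 0.0, 1.0]]}
```

View pics/scene0.png

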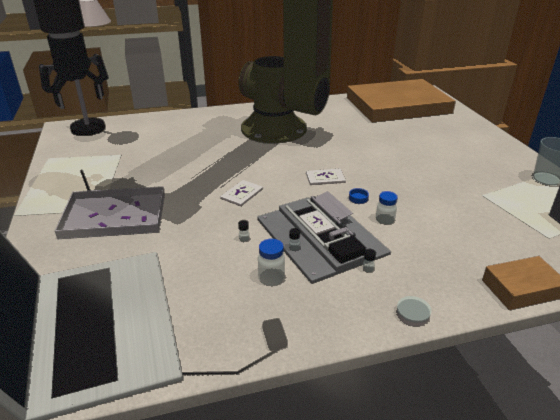

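View pics/top0.png

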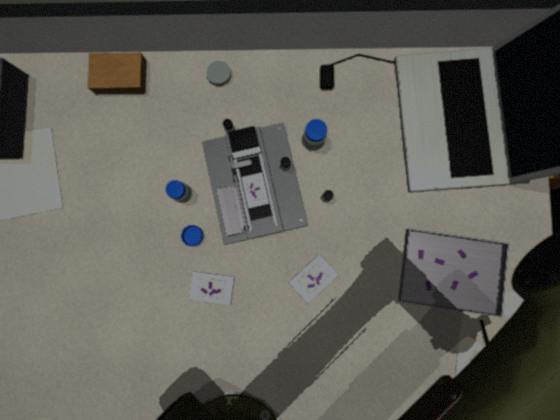

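View pics/wrist0.png

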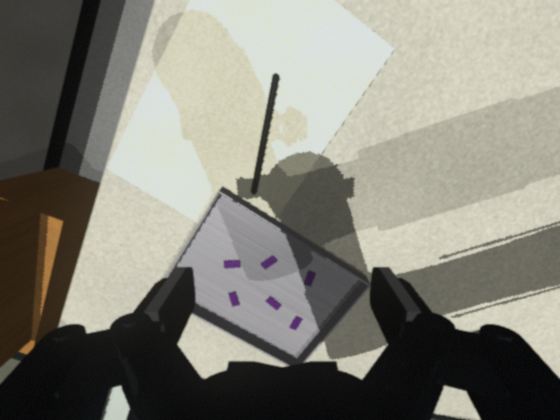

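The top view shows the viewer at about (255,183), turned slightly. Its near end faces the robot, the holder sits in the channel at (255,190), and the paddle is at left (231,210). The wrist view shows only the tray. I'll enlarge the viewer region next.

```bash
python3 - <<'E'
import cv2
im=cv2.imread("pics/top0.png")[105:255,150:350]
cv2.imwrite("pics/topz.png",cv2.convertScaleAbs(cv2.resize(im,None,fx=4,fy=4,interpolation=cv2.INTER_CUBIC),alpha=1.5))
im=cv2.imread("pics/scene0.png")[170:285,230:410]
cv2.imwrite("pics/scz.png",cv2.convertScaleAbs(cv2.resize(im,None,fx=4.4,fy=4.4,interpolation=cv2.INTER_CUBIC),alpha=1.3))
E
```

```text
(no output)
```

View pics/topz.png

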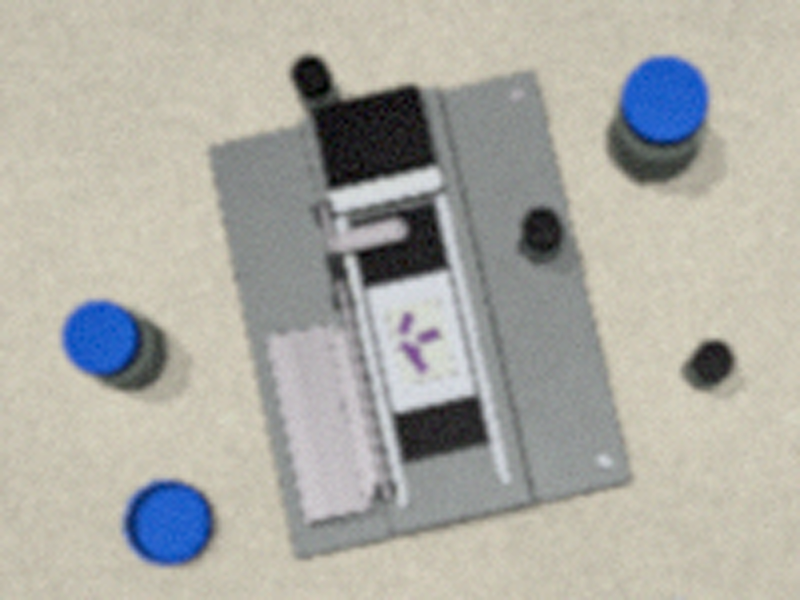

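View pics/scz.png

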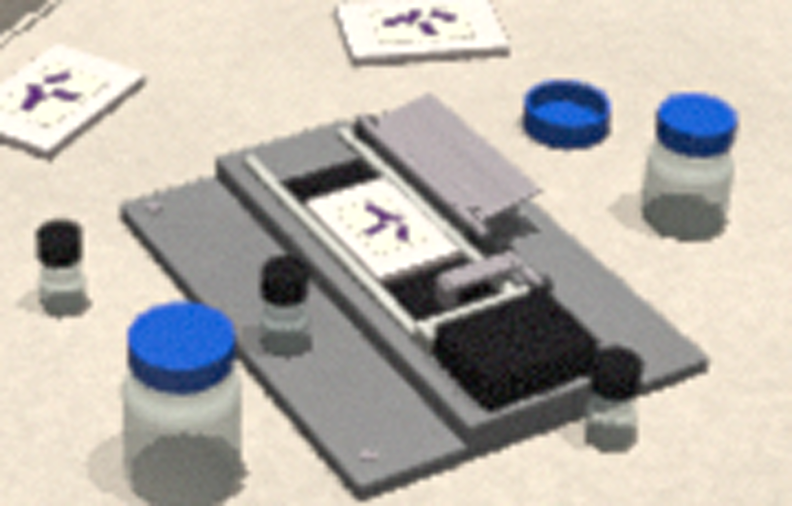

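```bash
cat > h.py <<'E'
import numpy as np, cv2
from scipy.optimize import least_squares
CAM={"top":None,"scene":None}
def proj(f,X):
    c=(f["R"]@np.asarray(X).T).T+f["t"]
    return np.c_[f["fx"]*c[:,0]/c[:,2]+f["cx"], f["fy"]*c[:,1]/c[:,2]+f["cy"]]
def ray(f,uv,z):
    d=np.array([(uv[0]-f["cx"])/f["fx"],(uv[1]-f["cy"])/f["fy"],1.])
    R=np.asarray(f["R"]);o=-R.T@f["t"];d=R.T@d
    return o+d*(z-o[2])/d[2]
E
python3 - <<'E'
from h import *
from rig import cams
def pz(p,s,o): return (np.array(p)+.5)/s-.5+np.array(o)
fs={n:cams.grab_frame(n) for n in("top","scene")}
# viewer-frame pts and zoom pixels
V=np.array([[.105,.104,.010],[-.155,.104,.010],[-.155,-.104,.012],[.105,-.104,.012]])
T=pz([[210,147],[300,557],[632,483],[533,71]],4,[150,105])
for v,t in zip(V,T): print(v,np.round(ray(fs["top"],t,v[2]),4))
# scene: near right corner (122,208) far right(362,498) far left (708,360)
Vs=V[[2,3,0]]; S=pz([[122,207],[362,497],[708,360]],4.4,[230,170])
for v,t in zip(Vs,S): print(v,np.round(ray(fs["scene"],t,v[2]),4))
def w(p,V): c,s=np.cos(p[2]),np.sin(p[2]); return np.c_[p[0]+c*V[:,0]-s*V[:,1],p[1]+s*V[:,0]+c*V[:,1],V[:,2]]
for sel in("top","scene","both"):
    r=lambda p:np.concatenate(([ (proj(fs["top"],w(p,V))-T).ravel()] if sel!="scene" else [])+([(proj(fs["scene"],w(p,Vs))-S).ravel()] if sel!="top" else []))
    s=least_squares(r,[.5,0,.2]); print(sel,s.x,np.round(s.fun,2))
    p=s.x
    def tov(X): c,s_=np.cos(p[2]),np.sin(p[2]); d=X[:2]-p[:2]; return [round(1e3*(c*d[0]+s_*d[1]),1),round(1e3*(-s_*d[0]+c*d[1]),1)]
    # holder top corners z=.030
    for n,q in (("fl",(367,287)),("fr",(451,272)),("nr",(476,397)),("nl",(394,412))):
        print(n,tov(ray(fs["top"],pz(q,4,[150,105]),.030)))
    print("stop top edge",tov(ray(fs["top"],pz((333,209),4,[150,105]),.036)),tov(ray(fs["top"],pz((441,190),4,[150,105]),.036)))
    for n,q,z in (("vialA",(543,229),.06),("jara",(664,100),.085),("jarb",(102,338),.07),("cap",(169,522),.018),("vialb",(312,76),.048)):
        print(n,tov(ray(fs["top"],pz(q,4,[150,105]),z)))
    for n,q in (("padFL",(270,337)),("padFR",(343,325)),("padNL",(307,522)),("padNR",(384,508))):
        print(n,tov(ray(fs["top"],pz(q,4,[150,105]),.035)))
E
```

```text
[0.105 0.104 0.01 ] [0.7075 0.0856 0.01  ]
[-0.155  0.104  0.01 ] [0.4569 0.027  0.01  ]
[-0.155 -0.104  0.012] [ 0.5006 -0.1711  0.012 ]
[ 0.105 -0.104  0.012] [ 0.7528 -0.1126  0.012 ]
[-0.155 -0.104  0.012] [ 0.5075 -0.1723  0.012 ]
[ 0.105 -0.104  0.012] [ 0.7629 -0.1165  0.012 ]
[0.105 0.104 0.01 ] [0.7112 0.0834 0.01  ]
top [ 0.62890716 -0.03717224  0.22570549] [-0.84 -0.17 -1.07  1.    0.9  -0.22  0.99 -0.69]
fl [np.float64(-7.3), np.float64(25.2)]
fr [np.float64(-9.9), np.float64(-25.4)]
nr [np.float64(-86.0), np.float64(-23.3)]
nl [np.float64(-83.6), np.float64(25.7)]
stop top edge [np.float64(41.8), np.float64(34.2)] [np.float64(38.2), np.float64(-30.6)]
vialA [np.float64(-3.9), np.float64(-83.0)]
jara [np.float64(46.4), np.float64(-164.4)]
jarb [np.float64(-9.8), np.float64(174.9)]
cap [np.float64(-115.8), np.float64(171.5)]
vialb [np.float64(119.4), np.float64(28.2)]
padFL [np.float64(-24.3), np.float64(86.9)]
padFR [np.float64(-27.2), np.float64(43.4)]
padNL [np.float64(-135.5), np.float64(88.6)]
padNR [np.float64(-137.7), np.float64(43.1)]
scene [ 0.63459308 -0.03891527
[... 785 characters left out ...]
 1.1  -1.35 -0.95 -0.99 -0.47 -2.3
  1.31 -0.78]
fl [np.float64(-8.7), np.float64(25.9)]
fr [np.float64(-11.4), np.float64(-24.7)]
nr [np.float64(-87.5), np.float64(-22.5)]
nl [np.float64(-85.1), np.float64(26.4)]
stop top edge [np.float64(40.3), np.float64(34.9)] [np.float64(36.7), np.float64(-29.9)]
vialA [np.float64(-5.5), np.float64(-82.3)]
jara [np.float64(44.8), np.float64(-163.8)]
jarb [np.float64(-11.2), np.float64(175.6)]
cap [np.float64(-117.2), np.float64(172.2)]
vialb [np.float64(117.9), np.float64(28.8)]
padFL [np.float64(-25.7), np.float64(87.6)]
padFR [np.float64(-28.7), np.float64(44.1)]
padNL [np.float64(-136.9), np.float64(89.4)]
padNR [np.float64(-139.2), np.float64(43.9)]
```

arm_command([
  [[0,0,0.11,0,0,0,1],[0,0,0.11,0,0,0,1],[0,0,0,0,0,0,1]],
])

```text
time_s: 0.5
tcp_pos: [0.2554, -0.5426, 0.2412]
eef_rot: [-0.0, -0.105, 0.994, 0.001]
wrist_force: [0.3, 0.3, -0.4]
gripper_width: 0.0857
```

```bash
cat >> h.py <<'E'
from scipy.spatial.transform import Rotation as Rn
P0=np.array([.6303,-.0373]);YAW=0.22
def RT(s): q=s["eef_rot"]; return Rn.from_quat([q[1],q[2],q[3],q[0]]).as_matrix()
def toW(v,P0=P0,YAW=YAW): c,s=np.cos(YAW),np.sin(YAW); return np.array([P0[0]+c*v[0]-s*v[1],P0[1]+s*v[0]+c*v[1],v[2]])
def toV(X,P0=P0,YAW=YAW): c,s=np.cos(YAW),np.sin(YAW); d=X[:2]-P0; return np.array([c*d[0]+s*d[1],-s*d[0]+c*d[1],X[2]])
def plan(s,v,YAW=YAW):
    R=RT(s); d=R.T@(toW(v)-s["tcp_pos"])
    c,sn=np.cos(YAW),np.sin(YAW); Rt=np.array([[-c,-sn,0],[-sn,c,0],[0,0,-1.]])
    print("shift cm",np.round(100*d,2),"turn",np.round(Rn.from_matrix(R.T@Rt).as_rotvec(),4),"V now mm",np.round(1e3*toV(s["tcp_pos"]),1),"t",s["time_s"],"w",s["gripper_width"],"F",np.round(s["wrist_force"],1))
E
python3 -c "
from h import *
from rig import ctrl
plan(ctrl.state(),[-.11,.028,.2])"
```

```text
shift cm [-36.24  44.24   4.18] turn [ 0.0018 -0.0006 -0.0086] V now mm [-476.2 -411.3  241.2] t 0.5 w 0.08567446499066472 F [ 0.3  0.3 -0.4]
```

arm_command([
  [[0,0,-0.009,-2.0,2.4,0,1],[0,0,0,-2.2,2.7,0,1],[0,0,0,-2.2,2.7,0,1],[0,0,0,-2.2,2.7,0.2,1],[0,0,0,-2.2,2.7,0.3,1],[0,0,0,-2.2,2.7,0.3,1],[0,0,0,-2.2,2.7,0.3,1],[0,0,0,-2.2,2.7,0.3,1],[0,0,0,-2.2,2.7,0.3,1],[0,0,0,-2.2,2.7,0.3,1],[0,0,0,-2.2,2.7,0.3,1],[0,0,0,-2.2,2.7,0.3,1]],
])

```text
time_s: 1.5
tcp_pos: [0.4378, -0.1574, 0.213]
eef_rot: [0.0, -0.126, 0.992, 0.002]
wrist_force: [0.8, -0.2, 0.5]
gripper_width: 0.0852
```

```bash
python3 -c "
from h import *
from rig import ctrl
plan(ctrl.state(),[-.11,.028,.2])"
```

```text
shift cm [-10.74   9.97   1.35] turn [0.0039 0.0006 0.032 ] V now mm [-214.1  -75.2  213. ] t 1.5 w 0.08521392798612552 F [ 0.8 -0.2  0.5]
```

arm_command([
  [[0.004,0,0.032,-2.2,2.0,0.3,0.76],[0,0,0,-2.2,2.0,0.3,0.76],[0,0,0,-2.2,2.0,0.3,0.76],[0,0,0,-2.2,2.0,0.3,0.76],[0,0,0,-1.8,1.9,0.1,0.76],[0,0,0,0,0,0,0.76],[0,0,0,0,0,0,0.76]],
])

```text
time_s: 2.08
tcp_pos: [0.5217, -0.0228, 0.1991]
eef_rot: [0.001, -0.126, 0.992, 0.0]
wrist_force: [-0.8, -0.3, -0.1]
gripper_width: 0.0648
```

```bash
python3 -c "
from h import *
from rig import ctrl,cams
s=ctrl.state();plan(s,[-.11,.028,.2])
f=cams.grab_frame('wrist');cv2.imwrite('pics/w1.png',f['frame']);g=cams.grab_frame('top');cv2.imwrite('pics/t1.png',g['frame'])
np.savez('w1.npz',R=RT(s),p=s['tcp_pos'],T=f['tool_from_camera'])
cv2.imwrite('pics/w1z.png',cv2.convertScaleAbs(cv2.resize(f['frame'],(800,600),interpolation=cv2.INTER_CUBIC),alpha=1.4))"
```

```text
shift cm [ 0.75 -0.96 -0.09] turn [0.0007 0.0023 0.0325] V now mm [-102.8   37.8  199.1] t 2.0833 w 0.06483201645698121 F [-0.8 -0.3 -0.1]
```

View pics/w1z.png

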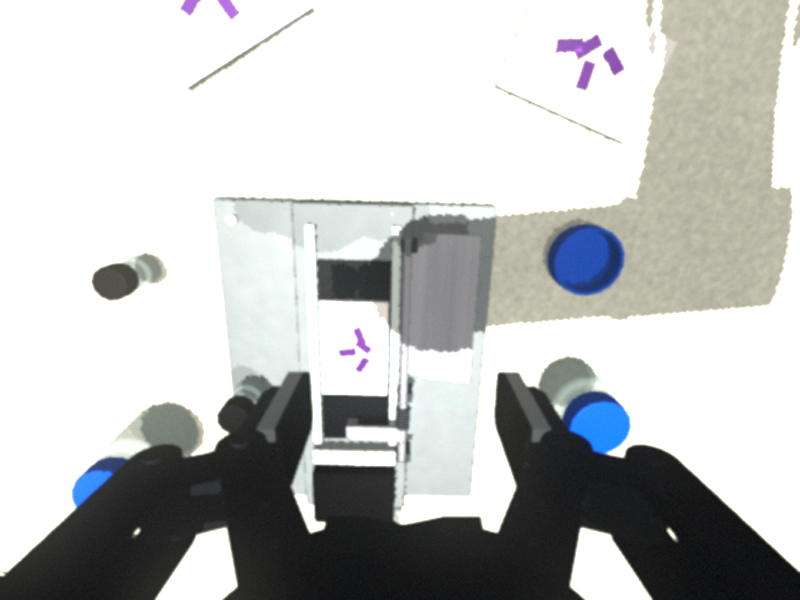

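The wrist view shows the viewer square-on, with its near edge at row ~200 and the paddle at (440,310). The holder is at (358,345), with its near edge at row ~300. The right vial's cap is at (237,412). I'll take an unsaturated crop to get exact edges.

```bash
python3 -c "
import cv2
im=cv2.imread('pics/w1.png')[130:355,140:360]
cv2.imwrite('pics/w1c.png',cv2.resize(im,None,fx=2.6,fy=2.6,interpolation=cv2.INTER_CUBIC))"
```

```text
(no output)
```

View pics/w1c.png

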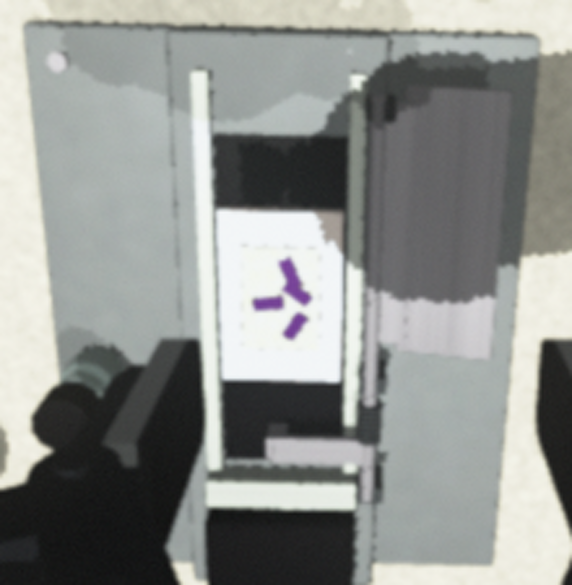

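```bash
cat >> h.py <<'E'
def wray(f,R,p,uv,z):
    T=np.asarray(f["tool_from_camera"]); d=np.array([(uv[0]-f["cx"])/f["fx"],(uv[1]-f["cy"])/f["fy"],1.])
    o=p+R@T[:3,3]; d=R@T[:3,:3]@d
    return o+d*(z-o[2])/d[2]
E
python3 - <<'E'
from h import *
n=np.load("w1.npz");f=dict(fx=302.2761,fy=302.2761,cx=282.079,cy=212.2997,tool_from_camera=n["T"])
pz=lambda p:(np.array(p)+.5)/2.6-.5+np.array([140,130])
for nm,q,z in [("deckNR",(26,22),.012),("deckNL",(540,38),.010),("hNR",(216,210),.03),("hNL",(343,210),.03),("hFR",(221,381),.03),("hFL",(340,381),.03),
 ("railR near in",(209,71),.0285),("railR near out",(190,71),.0285),("railR far in",(221,467),.0285),("railL near in",(350,75),.0285),("railL far in",(345,425),.0285),("stopR",(208,480),.036),("stopL",(357,482),.036),
 ("padN in",(385,90),.033),("padN out",(510,92),.042),("padF out",(489,358),.042),("padF in",(380,350),.033),("farR in block",(207,512),.046)]:
    X=wray(f,n["R"],n["p"],pz(q),z); print(nm,np.round(X*1e3,1),np.round(1e3*toV(X),1))
E
```

```text
deckNR [ 501.7 -168.9   12. ] [-154.2 -100.4   12. ]
deckNL [456.9  29.7  10. ] [-154.6  103.2   10. ]
hNR [552.9 -79.3  30. ] [-84.7 -24.1  30. ]
hNL [540.2 -30.1  30. ] [-86.3  26.7  30. ]
hFR [628.1 -62.4  30. ] [ -7.7 -24.   30. ]
hFL [615.3 -12.8  30. ] [-9.3 27.2 30. ]
railR near in [499.6 -92.8  28.5] [-139.6  -25.6   28.5]
railR near out [501.4 -99.8  28.5] [-139.4  -32.8   28.5]
railR far in [671.6 -54.   28.5] [ 36.6 -25.3  28.5]
railL near in [487.7 -40.4  28.5] [-139.9   28.1   28.5]
railL far in [636.7  -5.3  28.5] [13.3 29.8 28.5]
stopR [674. -58.  36.] [ 38.1 -29.7  36. ]
stopL [658.7   5.8  36. ] [37.1 35.9 36. ]
padN in [489.2 -26.2  33. ] [-135.3   41.6   33. ]
padN out [477.2  17.8  42. ] [-137.4   87.2   42. ]
padF out [583.1  42.4  42. ] [-28.7  88.1  42. ]
padF in [ 5.952e+02 -4.000e-01  3.300e+01] [-26.2  43.7  33. ]
farR in block [682.4 -54.8  46. ] [ 47.  -28.5  46. ]
```

```bash
sed -i 's/^P0=.*/P0=np.array([.6300,-.0358]);YAW=0.222/' h.py; python3 -c "
from h import *
from rig import ctrl
plan(ctrl.state(),[-.104,.030,.07])"
```

```text
shift cm [ 0.12 -0.58 12.93] turn [0.0009 0.0027 0.028 ] V now mm [-103.3   35.7  199.3] t 2.1833 w 0.0651561400714161 F [ 0.3 -0.1  0.1]
```

arm_command([
  [[0.001,0.003,0.028,0.1,-0.6,0,0.67],[0,0,0,0,0,2,0.67],[0,0,0,0,0,3,0.67],[0,0,0,0,0,3,0.67],[0,0,0,0,0,2.5,0.67],[0,0,0,0,0,1.2,0.67],[0,0,0,0,0,0,0.67]],
])

```text
time_s: 2.77
tcp_pos: [0.5219, -0.0387, 0.0828]
eef_rot: [0.005, -0.104, 0.995, -0.0]
wrist_force: [0.1, 0.6, 0.2]
gripper_width: 0.057
```

```bash
python3 -c "
from h import *
from rig import ctrl,cams
s=ctrl.state();plan(s,[-.104,.030,.05])
f=cams.grab_frame('wrist');cv2.imwrite('pics/w2.png',cv2.resize(f['frame'],(800,600)));g=cams.grab_frame('scene')['frame'][150:290,230:410];cv2.imwrite('pics/s2.png',cv2.resize(g,None,fx=4,fy=4,interpolation=cv2.INTER_CUBIC))"
```

```text
shift cm [-0.16  0.91  3.28] turn [-0.0014  0.0089 -0.0135] V now mm [-106.    21.    82.8] t 2.7667 w 0.05703156103139141 F [0.1 0.6 0.2]
```

View pics/w2.png

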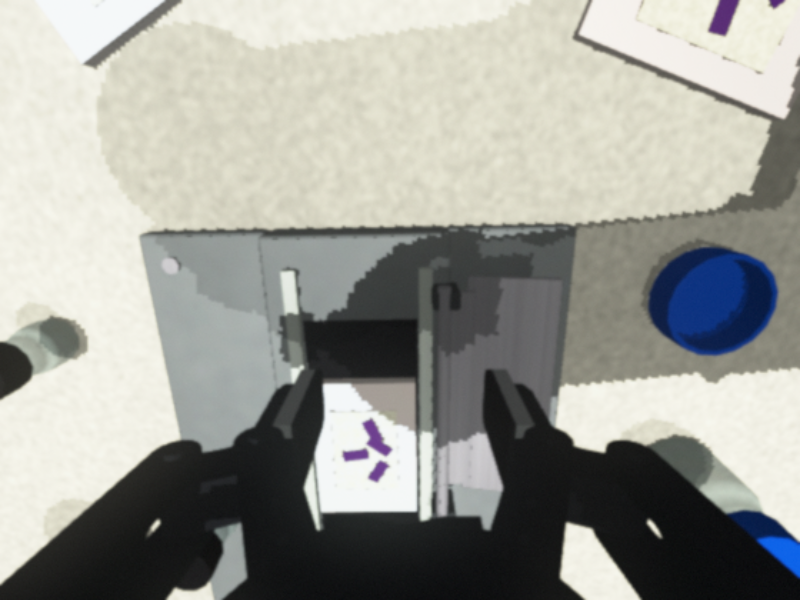

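View pics/s2.png

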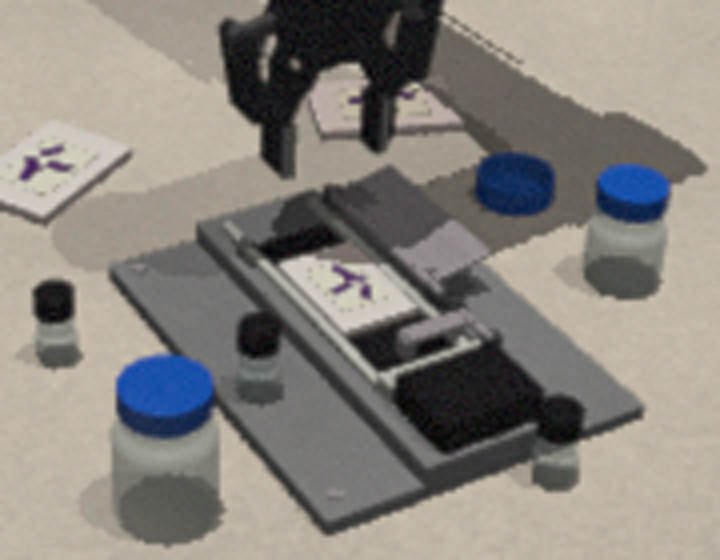

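The wrist view shows the fingers straddling the channel's left rail, and the scene view shows the tips above the near end. The TCP sits at y = 21 mm, so it needs about 9 mm more to the left.

arm_command([
  [[-0.001,0.009,-0.013,-0.1,0.5,0.5,0.67],[0,0,0,0,0.2,0.5,0.67],[0,0,0,0,0.1,0.2,0.67],[0,0,0,0,0,0,0.67],[0,0,0,0,0,0,0.67]],
])

```text
time_s: 3.28
tcp_pos: [0.5256, -0.0301, 0.0789]
eef_rot: [0.006, -0.111, 0.994, -0.0]
wrist_force: [0.1, 0.7, -0.7]
gripper_width: 0.0572
```

```bash
python3 -c "
from h import *
from rig import ctrl
s=ctrl.state();plan(s,[-.104,.030,.05])"
```

```text
shift cm [0.38 0.16 2.88] turn [-0.002   0.0118  0.0002] V now mm [-100.6   28.5   78.9] t 3.2833 w 0.05717701995969233 F [ 0.1  0.7 -0.7]
```

arm_command([
  [[-0.002,0.012,0,0.5,0.2,1,0.67],[0,0,0,0.1,0,1,0.67],[0,0,0,0,0,0.8,0.67],[0,0,0,0,0,0,0.67],[0,0,0,0,0,0,0.67]],
])

```text
time_s: 3.7
tcp_pos: [0.5187, -0.0291, 0.0479]
eef_rot: [-0.001, -0.111, 0.994, 0.0]
wrist_force: [-0.5, 0.8, -0.2]
gripper_width: 0.0573
```

```bash
python3 -c "
from h import *
from rig import ctrl
s=ctrl.state();plan(s,[-.104,.030,.05])"
```

```text
shift cm [-0.31 -0.1  -0.21] turn [ 0.0004 -0.0012  0.0008] V now mm [-107.1   31.    47.9] t 3.7 w 0.05728742072904457 F [-0.5  0.8 -0.2]
```

arm_command([
  [[0,0,0,0,0,0.25,0.67],[0,0,0,0,0,0.25,0.67],[0,0,0,0,0,0,0.67]],
])

```text
time_s: 3.95
tcp_pos: [0.5186, -0.0292, 0.0422]
eef_rot: [-0.001, -0.111, 0.994, 0.0]
wrist_force: [-0.8, -0.3, -0.2]
gripper_width: 0.0573
```

```bash
python3 -c "
from h import *
from rig import ctrl,cams
s=ctrl.state();plan(s,[-.104,.030,.05])
f=cams.grab_frame('wrist');cv2.imwrite('pics/w3.png',cv2.convertScaleAbs(cv2.resize(f['frame'],(800,600)),alpha=1.3));g=cams.grab_frame('scene')['frame'][150:290,230:410];cv2.imwrite('pics/s3.png',cv2.convertScaleAbs(cv2.resize(g,None,fx=4,fy=4,interpolation=cv2.INTER_CUBIC),alpha=1.4))"
```

```text
shift cm [-0.32 -0.09 -0.78] turn [ 0.0002 -0.0018  0.0007] V now mm [-107.3   30.9   42.2] t 3.95 w 0.0572913536954471 F [-0.8 -0.3 -0.2]
```

View pics/w3.png

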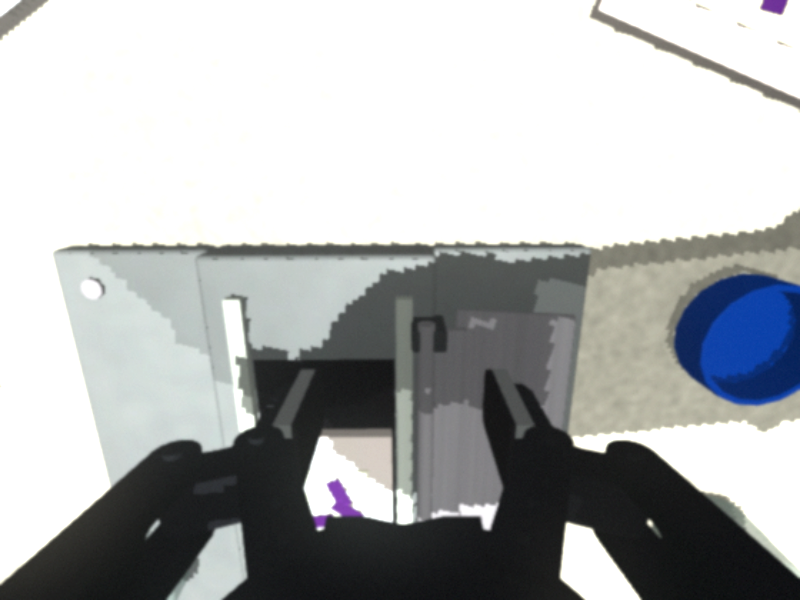

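View pics/s3.png

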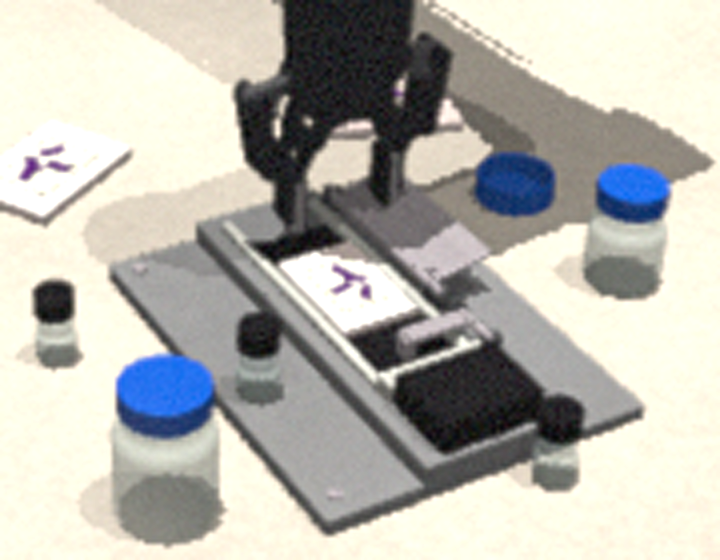

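The right finger is over the paddle and the left one is in the channel short of the holder. There is no contact force yet, so I'll keep descending.

arm_command([
  [[0,0,0,0,0,0.2,0.67],[0,0,0,0,0,0.1,0.67],[0,0,0,0,0,0,0.67]],
])

```text
time_s: 4.3
tcp_pos: [0.5194, -0.0293, 0.0408]
eef_rot: [0.0, -0.111, 0.994, -0.0]
wrist_force: [-1.9, 0.5, 2.5]
gripper_width: 0.0571
```

arm_command([
  [[0,0,0,0,0,0.2,0.67],[0,0,0,0,0,0,0.67]],
])

```text
time_s: 4.47
tcp_pos: [0.5197, -0.0294, 0.0396]
eef_rot: [0.001, -0.111, 0.994, -0.0]
wrist_force: [-2.7, 0.2, 2.8]
gripper_width: 0.0573
```

arm_command([
  [[0,0,0,0,0,0.3,0.67],[0,0,0,0,0,0.2,0.67],[0,0,0,0,0,0.1,0.67],[0,0,0,0,0,0,0.67]],
])

```text
time_s: 4.8
tcp_pos: [0.5202, -0.0305, 0.0353]
eef_rot: [0.001, -0.112, 0.994, -0.002]
wrist_force: [-3.7, 1.7, 5.3]
gripper_width: 0.057
```

```bash
python3 -c "
from h import *
from rig import ctrl,cams
s=ctrl.state();plan(s,[-.104,.030,.0315])
f=cams.grab_frame('wrist');cv2.imwrite('pics/w4.png',cv2.convertScaleAbs(cv2.resize(f['frame'],(800,600)),alpha=1.3));g=cams.grab_frame('scene')['frame'][150:290,230:410];cv2.imwrite('pics/s4.png',cv2.convertScaleAbs(cv2.resize(g,None,fx=4,fy=4,interpolation=cv2.INTER_CUBIC),alpha=1.4))"
```

```text
shift cm [-0.19  0.07  0.38] turn [-0.0033  0.002   0.0017] V now mm [-105.9   29.3   35.3] t 4.8 w 0.05701096940370025 F [-3.7  1.7  5.3]
```

View pics/s4.png

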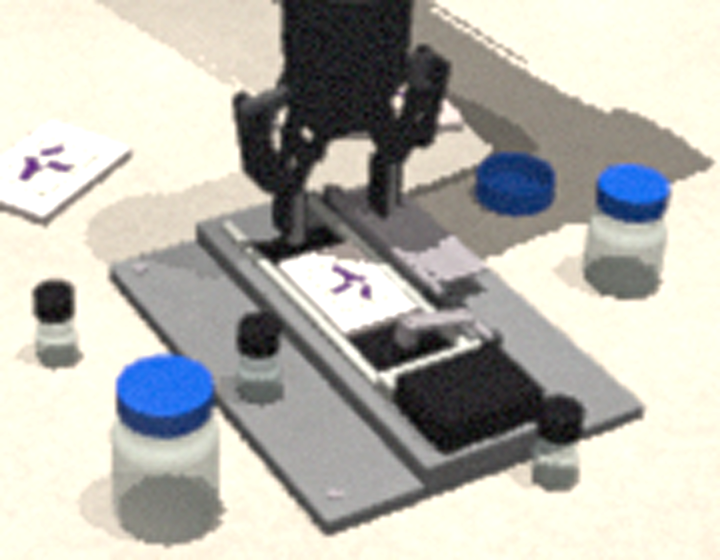

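The foot, at about (415,325), has clearly risen. I'll go about 3.5 mm lower.

arm_command([
  [[0,0,0,0,0,0.3,0.67],[0,0,0,0,0,0.2,0.67],[0,0,0,0,0,0.0,0.67]],
])

```text
time_s: 5.15
tcp_pos: [0.5206, -0.0317, 0.0328]
eef_rot: [0.002, -0.112, 0.994, -0.003]
wrist_force: [-4.5, 2.3, 5.3]
gripper_width: 0.0574
```

```bash
python3 -c "
from h import *
from rig import ctrl,cams
s=ctrl.state();plan(s,[-.104,.030,.0315])
g=cams.grab_frame('scene')['frame'][150:290,230:410];cv2.imwrite('pics/s5.png',cv2.convertScaleAbs(cv2.resize(g,None,fx=4,fy=4,interpolation=cv2.INTER_CUBIC),alpha=1.4))"
```

```text
shift cm [-0.18  0.2   0.13] turn [-0.0061  0.0024  0.0025] V now mm [-105.8   28.    32.8] t 5.15 w 0.057371220851286535 F [-4.5  2.3  5.3]
```

View pics/s5.png

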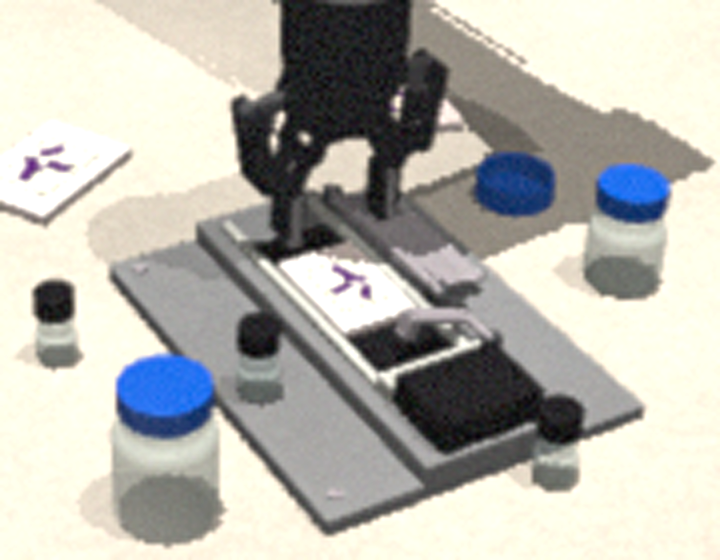

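arm_command([
  [[0,0,0,0,0.1,0.25,0.67],[0,0,0,-0.3,0.05,0.1,0.67],[0,0,0,-0.3,0,0.05,0.67]],
])

```text
time_s: 5.45
tcp_pos: [0.5257, -0.0303, 0.0316]
eef_rot: [0.001, -0.112, 0.994, -0.004]
wrist_force: [-6.6, 1.3, 7.8]
gripper_width: 0.057
```

```bash
python3 -c "
from h import *
from rig import ctrl,cams
s=ctrl.state();plan(s,[-.05,.030,.0315])"
```

```text
shift cm [-5.06  0.15  0.01] turn [-0.0087  0.001   0.0031] V now mm [-100.6   28.4   31.6] t 5.45 w 0.057029851691504325 F [-6.6  1.3  7.8]
```

arm_command([
  [[-0.004,0,0.001,-0.4,0.05,0.05,0.67],[-0.002,0,0.001,-0.4,0.05,0.05,0.67],[-0.002,0,0,-0.4,0.05,0.05,0.67],[0,0,0,-0.4,0,0.05,0.67]],
])

```text
time_s: 5.78
tcp_pos: [0.5388, -0.0262, 0.0312]
eef_rot: [-0.003, -0.112, 0.994, -0.001]
wrist_force: [-6.4, 0.3, 9.0]
gripper_width: 0.057
```

```bash
python3 -c "
from h import *
from rig import ctrl,cams
s=ctrl.state();plan(s,[-.05,.030,.0315])
g=cams.grab_frame('scene')['frame'][150:290,230:410];cv2.imwrite('pics/s6.png',cv2.convertScaleAbs(cv2.resize(g,None,fx=4,fy=4,interpolation=cv2.INTER_CUBIC),alpha=1.4))"
```

```text
shift cm [-3.69  0.04 -0.05] turn [-0.0013 -0.0056  0.0018] V now mm [-86.9  29.5  31.2] t 5.7833 w 0.056962392968328036 F [-6.4  0.3  9. ]
```

View pics/s6.png

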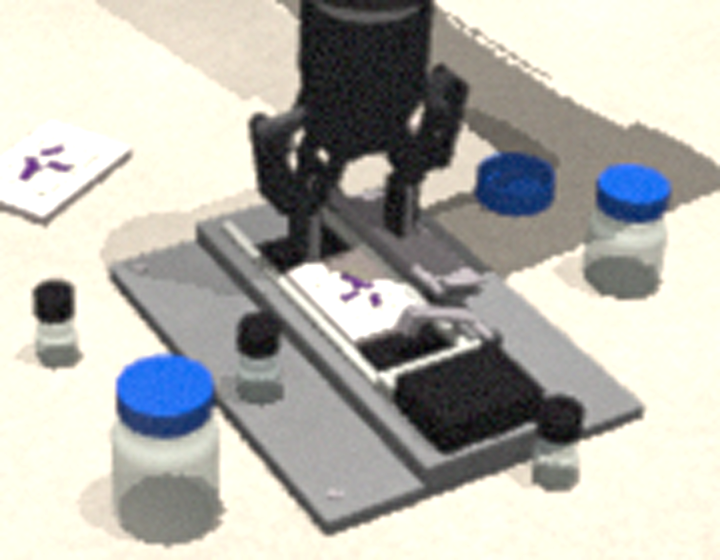

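The holder is moving, with the purple marks now at (360,288). The foot is well above its top surface, so I'll keep pushing.

arm_command([
  [[0,-0.003,0.001,-0.4,0,0.05,0.67],[0,-0.002,0.001,-0.4,0,0.03,0.67],[0,0,0,-0.4,0,0.03,0.67],[0,0,0,-0.4,0,0.03,0.67]],
])

```text
time_s: 6.17
tcp_pos: [0.552, -0.0232, 0.0307]
eef_rot: [-0.004, -0.111, 0.994, -0.001]
wrist_force: [-7.2, 0.5, 9.1]
gripper_width: 0.0576
```

```bash
python3 -c "
from h import *
from rig import ctrl,cams
s=ctrl.state();plan(s,[-.05,.030,.0315])
g=cams.grab_frame('scene')['frame'][150:290,230:410];cv2.imwrite('pics/s7.png',cv2.convertScaleAbs(cv2.resize(g,None,fx=4,fy=4,interpolation=cv2.INTER_CUBIC),alpha=1.4))"
```

```text
shift cm [-2.33  0.05 -0.1 ] turn [-0.0016 -0.0084  0.0005] V now mm [-73.3  29.5  30.7] t 6.1667 w 0.057619663537942865 F [-7.2  0.5  9.1]
```

View pics/s7.png

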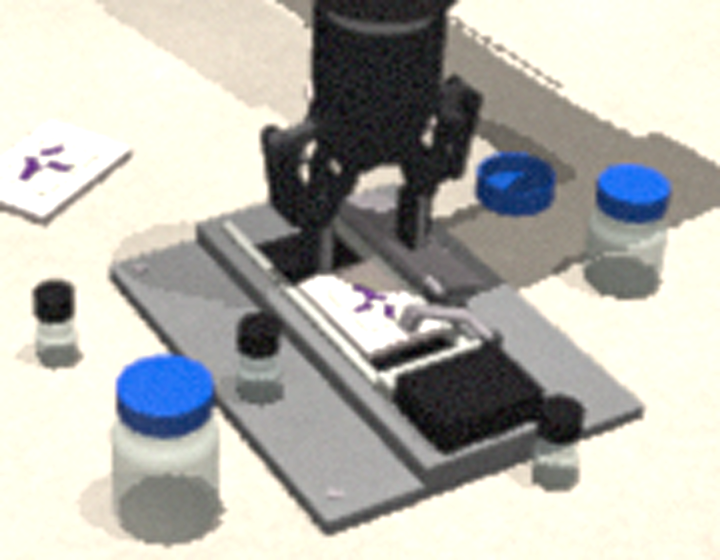

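The holder's front is now under the raised foot. About 24 mm is left.

arm_command([
  [[0,-0.004,0,-0.4,0,0,0.67],[0,-0.004,0,-0.4,0,0,0.67],[0,0,0,-0.4,0,0,0.67],[0,0,0,-0.4,0,0.02,0.67]],
])

```text
time_s: 6.55
tcp_pos: [0.5653, -0.0198, 0.031]
eef_rot: [-0.004, -0.111, 0.994, -0.001]
wrist_force: [-8.1, 0.1, 7.9]
gripper_width: 0.0573
```

```bash
python3 -c "
from h import *
from rig import ctrl,cams
s=ctrl.state();plan(s,[-.05,.030,.0315])
g=cams.grab_frame('scene')['frame'][150:290,230:410];cv2.imwrite('pics/s8.png',cv2.convertScaleAbs(cv2.resize(g,None,fx=4,fy=4,interpolation=cv2.INTER_CUBIC),alpha=1.4))"
```

```text
shift cm [-0.96  0.01 -0.06] turn [-0.0012 -0.0077  0.0014] V now mm [-59.6  29.9  31. ] t 6.55 w 0.05732180628262616 F [-8.1  0.1  7.9]
```

View pics/s8.png

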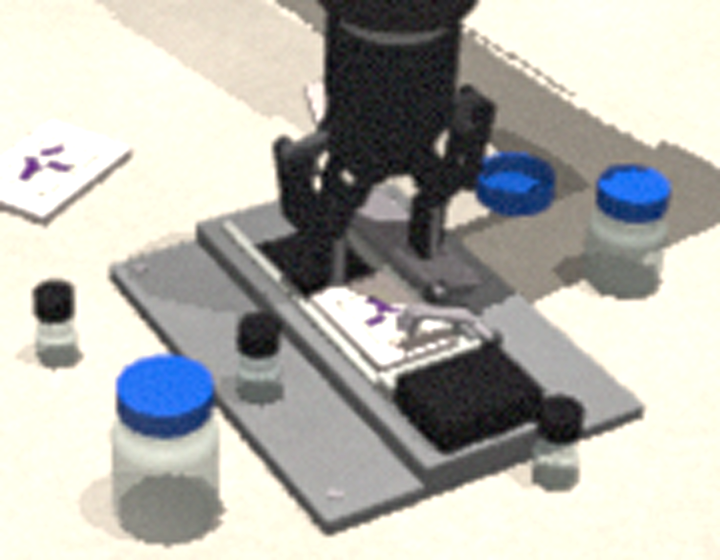

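Only a thin dark gap is left at the stop, around (430,350). I'll go on in small steps and watch the force.

arm_command([
  [[0,-0.004,0,-0.3,0,0,0.67],[0,-0.002,0,-0.3,0,0.02,0.67]],
])

```text
time_s: 6.77
tcp_pos: [0.5703, -0.0185, 0.031]
eef_rot: [-0.002, -0.112, 0.994, -0.001]
wrist_force: [-6.1, 0.2, 8.0]
gripper_width: 0.0573
```

arm_command([
  [[0,-0.002,0,-0.25,0,0.02,0.67],[0,0,0,-0.2,0,0.02,0.67]],
])

```text
time_s: 6.93
tcp_pos: [0.5734, -0.0177, 0.031]
eef_rot: [-0.003, -0.112, 0.994, -0.001]
wrist_force: [-7.7, 0.0, 8.4]
gripper_width: 0.0574
```

```bash
python3 -c "
from h import *
from rig import ctrl,cams
s=ctrl.state();plan(s,[-.05,.030,.0315])
g=cams.grab_frame('scene')['frame'][150:290,230:410];cv2.imwrite('pics/s9.png',cv2.convertScaleAbs(cv2.resize(g,None,fx=4,fy=4,interpolation=cv2.INTER_CUBIC),alpha=1.4))"
```

```text
shift cm [-0.12 -0.01 -0.05] turn [-0.0012 -0.0068  0.0023] V now mm [-51.2  30.1  31. ] t 6.9333 w 0.05742543845219554 F [-7.7  0.   8.4]
```

View pics/s9.png

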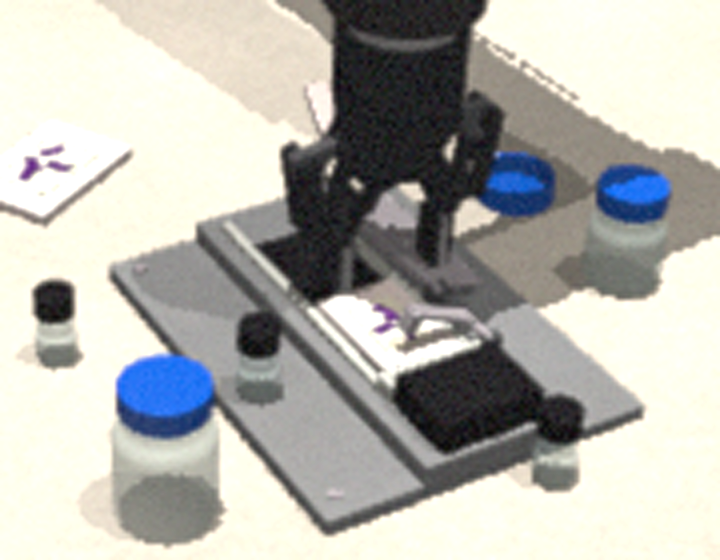

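Almost home; I'll keep nudging until the force rises against the stop.

arm_command([
  [[0,0,0,-0.2,0,0.02,0.67],[0,0,0,-0.2,0,0.02,0.67]],
])

```text
time_s: 7.15
tcp_pos: [0.576, -0.017, 0.0311]
eef_rot: [-0.005, -0.112, 0.994, -0.001]
wrist_force: [-7.2, 0.0, 8.8]
gripper_width: 0.0574
```

arm_command([
  [[0,0,0,-0.2,0,0.02,0.67],[0,0,0,-0.2,0,0.02,0.67]],
])

```text
time_s: 7.32
tcp_pos: [0.5765, -0.017, 0.0309]
eef_rot: [-0.01, -0.112, 0.994, -0.002]
wrist_force: [-14.0, 0.5, 13.1]
gripper_width: 0.0572
```

arm_command([
  [[0,0,0,-0.15,0,0,0.67],[0,0,0,-0.1,0,0,0.67]],
])

```text
time_s: 7.48
tcp_pos: [0.5763, -0.0168, 0.0312]
eef_rot: [-0.013, -0.112, 0.994, -0.002]
wrist_force: [-6.1, 1.3, 6.6]
gripper_width: 0.057
```

```bash
python3 -c "
from h import *
from rig import ctrl,cams
s=ctrl.state();plan(s,[-.05,.030,.0315])
g=cams.grab_frame('scene')['frame'][200:270,290:380];cv2.imwrite('pics/s10.png',cv2.convertScaleAbs(cv2.resize(g,None,fx=8,fy=8,interpolation=cv2.INTER_CUBIC),alpha=1.4))
g=cams.grab_frame('top')['frame'][105:255,180:330];cv2.imwrite('pics/t10.png',cv2.convertScaleAbs(cv2.resize(g,None,fx=4,fy=4,interpolation=cv2.INTER_CUBIC),alpha=1.4))"
```

```text
shift cm [ 0.18 -0.03 -0.02] turn [-0.001  -0.0265  0.0019] V now mm [-48.2  30.3  31.2] t 7.4833 w 0.057027477481020335 F [-6.1  1.3  6.6]
```

View pics/s10.png

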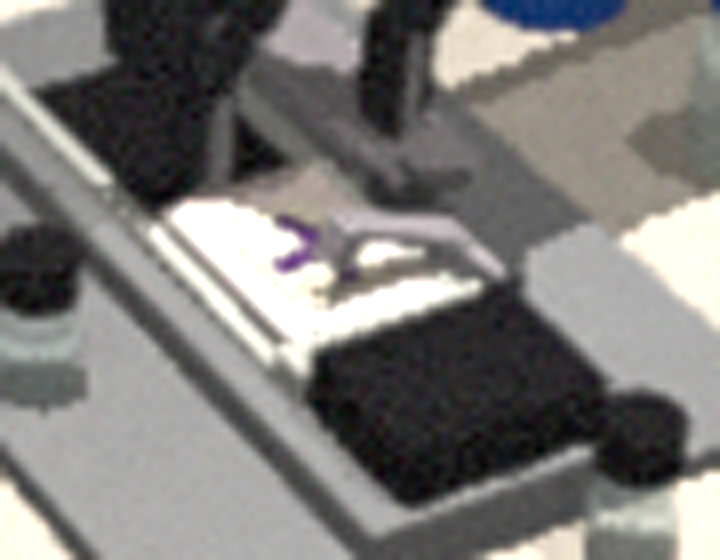

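View pics/t10.png

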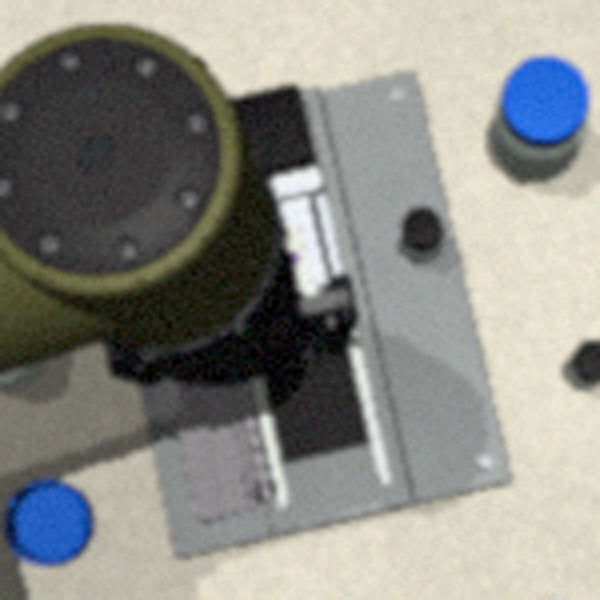

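No dark gap shows at the stop any more. I'll take out the tilt and push once more to check that it's seated.

arm_command([
  [[0,-0.013,0,-0.3,0,0,0.67],[0,-0.013,0,-0.3,0,0,0.67],[0,0,0,-0.2,0,0,0.67]],
])

```text
time_s: 7.83
tcp_pos: [0.5766, -0.0169, 0.031]
eef_rot: [-0.009, -0.111, 0.994, -0.001]
wrist_force: [-10.3, 0.8, 9.9]
gripper_width: 0.0573
```

```bash
python3 -c "
from h import *
from rig import ctrl,cams
s=ctrl.state();plan(s,[-.05,.030,.0315])"
```

```text
shift cm [ 0.21 -0.02 -0.04] turn [-0.0007 -0.019   0.0002] V now mm [-48.   30.2  31. ] t 7.8333 w 0.05725936493620182 F [-10.3   0.8   9.9]
```

It's seated: I commanded 8 mm and it moved 0.3 mm. Next I'll back the finger off the edge with the paddle still down, then lift.

arm_command([
  [[0,-0.01,0,0.3,0,0.02,0.67],[0,0,0,0.3,0,0.02,0.67],[0,0,0,0.2,0,0,0.67],[0,0,0,0,0,0,0.67]],
])

```text
time_s: 8.17
tcp_pos: [0.5741, -0.0157, 0.0352]
eef_rot: [0.003, -0.111, 0.994, 0.001]
wrist_force: [-4.7, 0.0, 5.9]
gripper_width: 0.057
```

```bash
python3 -c "
from h import *
from rig import ctrl,cams
s=ctrl.state();plan(s,[-.05,.030,.0315])
g=cams.grab_frame('scene')['frame'][200:270,290:380];cv2.imwrite('pics/s11.png',cv2.convertScaleAbs(cv2.resize(g,None,fx=8,fy=8,interpolation=cv2.INTER_CUBIC),alpha=1.4))"
```

```text
shift cm [-0.01 -0.19  0.37] turn [0.0009 0.0069 0.0013] V now mm [-50.2  31.9  35.2] t 8.1667 w 0.05703537049918632 F [-4.7  0.   5.9]
```

View pics/s11.png

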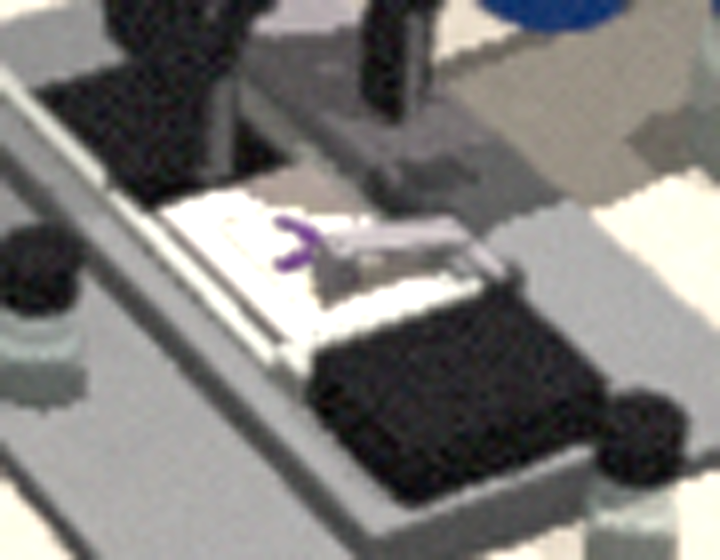

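The holder edge hasn't moved from the stop, and the fingers came up about 4 mm. I'll now lift clear with a slight backward move.

arm_command([
  [[0,0,0,0.2,0,-0.2,0.67],[0,0,0,0.1,0,-0.4,0.67],[0,0,0,0,0,-0.8,0.67],[0,0,0,0,0,-1.5,0.67],[0,0,0,0.5,0,-2,0.67],[0,0,0,2,0,-2,0.67],[0,0,0,2,0,-2,0.67],[0,0,0,2,0,-2,0.67],[0,0,0,1,0,-1,0.67],[0,0,0,0,0,0,0.67],[0,0,0,0,0,0,0.67]],
])

```text
time_s: 9.13
tcp_pos: [0.4898, -0.0362, 0.155]
eef_rot: [-0.005, -0.11, 0.994, -0.0]
wrist_force: [0.1, 0.1, -0.1]
gripper_width: 0.0574
```

```bash
python3 -c "
from h import *
from rig import ctrl,cams
s=ctrl.state();plan(s,[-.05,.030,.0315])
f=cams.grab_frame('wrist');cv2.imwrite('pics/w12.png',cv2.resize(f['frame'],(800,600)))
np.savez('w12.npz',R=RT(s),p=s['tcp_pos'],T=f['tool_from_camera'])
cv2.imwrite('pics/w12raw.png',f['frame'])
g=cams.grab_frame('scene')['frame'][170:270,280:400];cv2.imwrite('pics/s12.png',cv2.convertScaleAbs(cv2.resize(g,None,fx=6,fy=6,interpolation=cv2.INTER_CUBIC),alpha=1.4))"
```

```text
shift cm [-8.8  -0.04 12.26] turn [ 0.0003 -0.0099 -0.0013] V now mm [-136.8   30.5  155. ] t 9.1333 w 0.05739611491057756 F [ 0.1  0.1 -0.1]
```

View pics/w12.png

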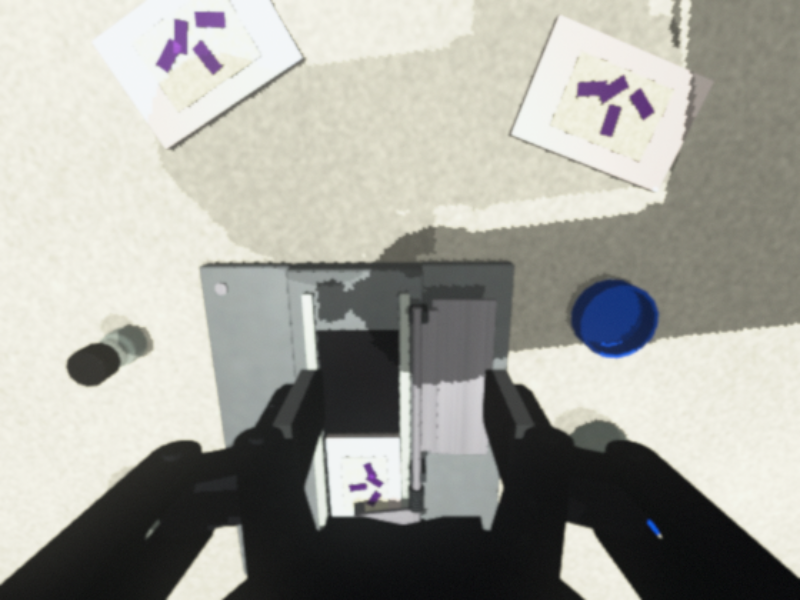

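View pics/s12.png

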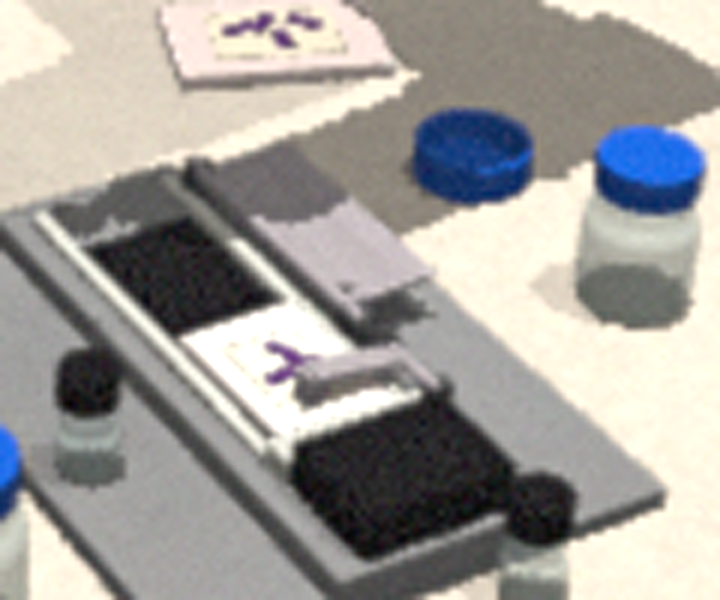

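The clip is down on the holder, which is against the stop with no gap. In the wrist view the holder's near edge is at row ~435. I'll measure that edge.

```bash
python3 - <<'E'
from h import *
n=np.load("w12.npz");f=dict(fx=302.2761,fy=302.2761,cx=282.079,cy=212.2997,tool_from_camera=n["T"])
g=cv2.cvtColor(cv2.imread('pics/w12raw.png'),cv2.COLOR_BGR2GRAY).astype(float)
pr=g[295:312,235:272].mean(1); k=np.argmax(np.diff(pr)); row=295+k+.5; print(row,np.round(pr))
for u in (232,252,275):
    print("near edge",np.round(1e3*toV(wray(f,n["R"],n["p"],(u,row),.03)),1))
for nm,q,z in [("railR near",(216,206),.0285),("deckNL",(359,184),.01),("deckNR",(142,185),.012)]:
    print(nm,np.round(1e3*toV(wray(f,n["R"],n["p"],q,z)),1))
E
```

```text
305.5 [ 38.  39.  39.  39.  39.  40.  40.  45.  64.  87. 111. 179. 236. 244.
 244. 244. 244.]
near edge [-38.7 -19.7  30. ]
near edge [-38.7  -0.   30. ]
near edge [-38.7  22.5  30. ]
railR near [-139.7  -29.2   28.5]
deckNL [-155.7  101.3   10. ]
deckNR [-155.3 -100.1   12. ]
```

The near edge reads -38.7 mm and home is -38, so the holder is home within measurement error. Handing in.

```bash
python3 -c "
from rig import ctrl
print(ctrl.job_done())"
```

```text
the job is handed in; nothing more can be done
None
```

The holder is loaded and the job was handed in at about 9 s of the 38 s allowed; no verdict was reported. I set the fingers 57 mm apart. One fingertip pressed the paddle down while the other pushed the holder about 47 mm along the channel to the end stop. I then backed off slightly, lifted, and moved clear.

**Holder home:** at the stop, the push force rose from about 7 to 14 N, and 8 mm more of commanded push moved the fingers only 0.3 mm. After the release, its near edge measured x = -38.7 mm against -38 mm for fully home, within the roughly 2 mm calibration. The images show no gap at the stop.

**Clip and robot:** the last scene image shows the clip's foot down on the holder. The fingers were about 0.1 m above the viewer, with the wrist force near zero.

**Bystanders:** the jars, vials and loose cap visible in the last images stood where they began. I judged that by eye and did not measure it.

**Not measured or off-plan:**
- **Clip angle:** I never read it directly. I judged it from fingertip height and the images.
- **Camera disagreement:** the top and scene cameras differed by about 5 mm on the viewer's position. I used the wrist camera view, which matched the given dimensions to 1–3 mm.
- **Early rise:** the fingers came up about 4 mm as I backed off, sooner than planned. The holder was already home by then and did not visibly shift.

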